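Back the ratchet clamp off a glued plinth

TASK

The glue in the wooden plinth has set. With a fingertip, press down the orange release lever of the bench bar clamp and, with the lever held down, push the sliding jaw back along its bar until it is fully against the end stop; then let the lever spring up again. Leave the plinth standing untouched where it is and the other things on the bench undisturbed.

Things in the scene. Friction and masses are not known exactly. Their poses are not given: they have to be found in the camera images.
- clamp: Bench ratchet bar clamp, screwed down. Pale wood board 110 x 350 x 18 mm; origin: centre of its underside, at bench level; z up, y along the bar in the opening direction, x across. Steel bar 12 mm wide over x = 0, y -150 to 150 mm, tooth crests at z 46 mm, pitch 8 mm. Blue fixed jaw: cork face at y -135 mm, 44 mm wide, top at z 102 mm. The plinth stands on two strips (z 47 mm).
- end_stop (a point): Middle of the top edge of the blue end stop (face towards the plinth) at the far end of the bar, 48 mm above the bench; the sliding jaw's carriage, which reaches 100 mm behind its cork face, stops against it.
- jaw (a joint): Slide of the blue sliding jaw along the clamp's +y, m. 0: cork face at clamp y -75 mm, against the plinth; 0.110: at the end stop. Starts at 0.0005 to 0.0065. The ratchet lets it move towards the plinth but not back (beyond up to one 8 mm tooth of play) unless the lever is pressed; then it slides with 4 N friction plus 4 N per m/s. Jaw 44 mm wide (x), 18 mm thick.
- lever (a joint): Hinge of the release lever on the sliding jaw, rad. -0.13 to 0: at rest, spring-held, nose in the teeth or on a tooth flank; above 0.02: clear of the teeth; 0.20: fully pressed, hard stop. Pivot along clamp x, 58 mm behind (+y of) the sliding cork face, 42 mm above the bench; pressing turns the pad down. Spring return: at the pad centre about 3.5 N at rest, 6 N at the stop.
- lever_pad (a point): Centre of the orange pad's top face, moves with the lever. Pad 40 mm wide (clamp x), 44 mm long (y); its +y edge turns up in a lip 8 mm high, face 22 mm from this point, to push against. At lever 0 it is 82 mm behind (+y of) the sliding cork face, 71 mm up; per rad it sinks 24 mm and goes 29 mm to +y: 71-74 mm up at rest, 66 fully pressed. Pad rises 9-16 deg to the lip at rest, level pressed.
- jaw_top (a point): Middle of the top edge of the sliding jaw's cork face, 102 mm above the bench; moves with the sliding jaw.
- plinth: Display plinth laminated from a dark and a lighter wooden board, 76 (clamp x) x 59 (clamp y) x 56 mm, about 0.18 kg, loose, standing on the strips between the jaws. Origin: centre of its underside, z up.
- glue: White glue bottle with orange cap, 48 mm diameter, 125 mm tall, standing loose beside the clamp. Origin: centre of its underside.
- brush: Brush 170 mm long lying loose beside the clamp board, on the side towards the robot. Origin on the bench under it.
- ferrule: Short brass tube, 38 mm outer diameter, 22 mm high, standing loose beside the clamp board. Origin: centre of its underside.
- hammer: Hammer 240 mm long lying loose on the bench. Origin on the bench under it.
- filepot: Grey pot of needle files, 76 mm diameter, files up to 165 mm high, standing loose. Origin: centre of its underside.
- dish: White ceramic bowl, 90 mm diameter, 32 mm high, standing loose. Origin: centre of its underside.
- lotus: Brass filigree lotus flower on a small turned wooden foot, about 92 mm across the petals, 112 mm high, standing loose. Origin: centre of its underside.
Mind the look-alikes: they are no part of the job. What is shaped like the plinth but purple is not meant.

How it is judged (in metres and radians):
On the way, in this order (a step that is already met when the one before it is completed fails the run):
1. the release lever is pressed clear of the teeth while the jaw is still by the plinth (value of joint lever above 0.05 rad and value of joint jaw below 0.03 m), for 0.1 s.
2. the sliding jaw is pushed back to the end stop (value of joint jaw above 0.104 m), for 0.1 s.
At the end, for the whole second after the job is handed in: The sliding jaw is within 6 mm of the end stop (jaw above 0.104), the release lever has sprung back into the teeth (lever below 0.02), and the plinth stands at rest and upright (within 0.1 rad) within 8 mm of where it was (value of joint jaw above 0.104 m and value of joint lever below 0.02 rad and distance of plinth from where it was at the start of the episode below 0.008 m and angle between plinth's own z axis and vertical below 0.1 rad and linear speed of plinth below 0.02 m/s); the robot touches nothing.
It fails at once if the plinth is shifted by more than 15 mm, or tipped (distance of plinth from where it was at the start of the episode above 0.015 m or angle between plinth's own z axis and vertical above 0.25 rad).
It fails at once if the robot touches the plinth (contact force between any of the fingers, the arm and plinth above 2 N).
It fails at once if another thing on the bench is moved by more than 15 mm (distance of any of glue, brush, ferrule, hammer, filepot, dish, lotus from where it was at the start of the episode above 0.015 m).
It fails at once if the clamp is worked with something other than the fingers (contact force between the arm and clamp above 10 N).
It also fails if it takes over 35 s, if anything falls off the work surface, if the arm or the gripper's body presses on something with over 40 N, if the wrist force passes 120 N, or if a joint passes its speed limit or range.

ROBOT

A 6-joint arm with a two-finger parallel gripper is mounted at the origin on the work surface. World frame = base frame: x ahead of the robot, y to its left, z up, the work surface at z = 0. Lengths are in mm, angles in rad, forces in N, time in s.
With the tool pointing down it reaches from about 350 to 875 mm from the base axis. Payload 4.2 kg.
Tool frame: the origin (TCP) lies at the very end of the fingers, on their centre line; the grasp point (between the pads) lies 19 mm behind it; z points along the fingers, y is the line along which they close (so a half turn about z gives the same grasp; the last joint's range is limited). The gripper opens to 85 mm and grips with 20 to 120 N. Pads are 22 mm wide; open, the fingers measure 114 mm over their backs; the gripper's body (76 mm by 85 mm) begins 54 mm behind the grasp point. The pads swing forward as they close: fully open they stand 13 mm farther back than shut.
Start: joints at [-0.862, 0.385, 0.008, 0, -1.194, -0.259], TCP at [271.753, -562.805, 231.312] pointing down, gripper open.
Joint ranges: [-3.14, 3.14], [-1.21, 2.06], [-1.07, 1.41], [-3.16, 2.05], [-2.99, -0.16], [-3.1, 3.1]. Speed limits (rad/s): [2.79, 2.79, 3.14, 3.14, 3.14, 3.14].

INTERFACE

Orientations are given as a unit quaternion [x, y, z, w].
In Python, from bench import arm, optics gives the robot as it stands. The module is installed in compiled form; this text tells all that it offers.
- The arm moves only by the tool step_arm, never from a script. Its argument "motion" is a list of rows, each an object with "dr": the turn, a rotation vector about the tool's x, y, z in units of 8 degrees (1.0 is 8 degrees), a list of three; "slide": the shift along the tool's x, y, z in mm, a list of three; "jaw": the finger opening in mm, from 0 to 85.4. A call has exactly 8 rows; each row is the pose to reach, as a shift and turn from the pose commanded when the call began, along the tool's axes at that moment; what a row does not reach only later rows make up. A row lasts 1/8 s, in which the tool goes at most 62.5 mm and 10.7 degrees, less where a joint would pass 70% of its speed; a pose out of reach is approached as far as the arm can. A call with a gripper value outside its range is refused whole. The fingers move at their own pace and stop on an object; the grip force is fixed at half the most. Time passes only in rows, so rows that repeat a pose let the fingers close, or fill a call up. It gives the time, the measured TCP pose, the force, the opening and the grip force at its end, in the units of the state.
- arm.read_state(): the state, without advancing time (a new reading comes with each control period).
- optics.get_image(name): name is "scene" or "top" or "wrist"; returns the picture (384x512x3 uint8, blue, green, red); there is no depth.
- optics.camera_info(name): a dict with "camera_matrix" (3x3 intrinsics, pixels), "view" (4x4, takes a point from world to camera coordinates); the wrist camera has in their place "T_tool_cam" (4x4, takes a point from camera to tool coordinates, whose origin is the TCP and whose axes are the flange's). Camera axes: x right, y up, looking along -z (the intrinsics and any distortion apply to the point x, -y, -z); pixel columns grow to the right and rows downward; lengths in mm; the calibration is good to about 2 mm. A picture is of the moment at which its call begins: read the wrist's pose just before it. camera_info takes no time and is no camera call.
- arm.job_done(): hands the job in; it is judged then, once.
The state is a dict: "clock": time; "joints": joint angles; "joint_vel": joint speeds; "joint_efforts": joint torques, N m; "position": TCP position; "ee_rot": TCP orientation; "contact_force": force on the tool from outside, world axes, zero at the start; "wrist_torque": the same for the moment, N m; "gripper_width": finger opening in mm; "grasp_force": force on a finger pad.
Only numpy, scipy, OpenCV 4.12 (cv2) and the standard library are available. Lean on these libraries where they do the work, as an engineer would, in place of code of your own. Each camera call takes 0.05 s, during which the arm holds its last target. There are 200 camera calls.

## Working session

There is one attempt and no reset: what is moved stays moved. The work goes in short steps, Python scripts to look and compute and a tool call to move; the robot and the scene stay as the last step left them, time stands still between calls to the robot, and variables do not carry over. Pictures are saved under pics/ and viewed, at most 10 in all, crops included, and the job is handed in when it is done.

Besides the shell and the picture viewer there is one more tool, called by a JSON object that holds its "api" and its "payload". step_arm: Moves the arm, as the interface text tells. Its arguments: {"type":"object","properties":{"motion":{"type":"array","items":{"type":"object","properties":{"dr":{"type":"array","items":{"type":"number"}},"slide":{"type":"array","items":{"type":"number"}},"jaw":{"type":"number"}}}}},"required":["motion"]}

```bash
mkdir -p pics
python3 - <<'E'
from bench import arm, optics
import cv2,numpy as np
s=arm.read_state(); print(s)
for n in("scene","top"):
    cv2.imwrite(f"pics/{n}0.png",optics.get_image(n)); i=optics.camera_info(n); print(n,i)
print(optics.camera_info("wrist"))
E
```

```text
{'clock': 0.0, 'joints': array([-8.62365366e-01,  3.85549639e-01,  6.61187140e-03, -5.06922409e-04,
       -1.19402513e+00, -2.58586506e-01]), 'joint_vel': array([ 0.00046887,  0.00015555, -0.0013996 ,  0.00043064, -0.00122571,
        0.00225067]), 'joint_efforts': array([-6.39956779e-04, -3.92288160e+01,  1.88399255e+01,  4.18644816e+00,
       -4.77727008e-03, -1.66241762e-05]), 'position': array([ 271.51310453, -562.27799156,  230.21914186]), 'ee_rot': array([-2.22939258e-01,  9.74831708e-01,  1.06862683e-03, -2.95030322e-04]), 'contact_force': array([ 0.31744608,  0.25789625, -0.24661631]), 'wrist_torque': array([ 0.01499323,  0.01174222, -0.00445113]), 'grasp_force': 0.0, 'gripper_width': 85.25211345569339}
scene {'camera_matrix': array([[408.33424612,   0.        , 254.79431668],
       [  0.        , 408.33424612, 186.37860891],
       [  0.        ,   0.        ,   1.        ]]), 'view': array([[ 5.50856930e-01,  8.34572856e-01, -6.69257217e-03,
        -3.07704712e+02],
       [-5.62289909e-01,  3.77039478e-01,  7.35983213e-01,
         2.54717583e+02],
       [ 6.16754977e
[... 507 characters left out ...]
       [-5.52876304e-02,  3.47741918e-03,  9.98464414e-01,
        -1.40434007e+03],
       [ 0.00000000e+00,  0.00000000e+00,  0.00000000e+00,
         1.00000000e+00]])}
{'camera_matrix': array([[299.30441904,   0.        , 253.67113471],
       [  0.        , 299.30441904, 192.66518717],
       [  0.        ,   0.        ,   1.        ]]), 'T_tool_cam': array([[ 1.44947588e-04,  9.64648787e-01,  2.63538794e-01,
         6.59542459e+01],
       [ 9.99999380e-01,  1.51171617e-04, -1.10334805e-03,
        -1.26914934e+00],
       [-1.10418295e-03,  2.63538790e-01, -9.64648167e-01,
        -1.42229504e+02],
       [ 0.00000000e+00,  0.00000000e+00,  0.00000000e+00,
         1.00000000e+00]])}
```

```bash
python3 -c "
import cv2
for n in('scene','top'): cv2.imwrite(f'pics/{n}0b.png',cv2.resize(cv2.imread(f'pics/{n}0.png'),(800,600),interpolation=cv2.INTER_CUBIC))"
```

```text
(no output)
```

View pics/scene0b.png

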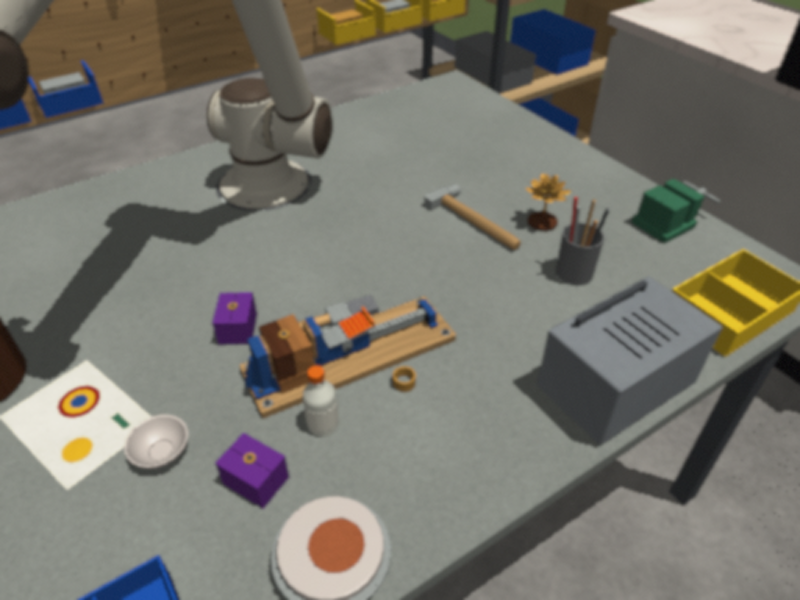

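View pics/top0b.png

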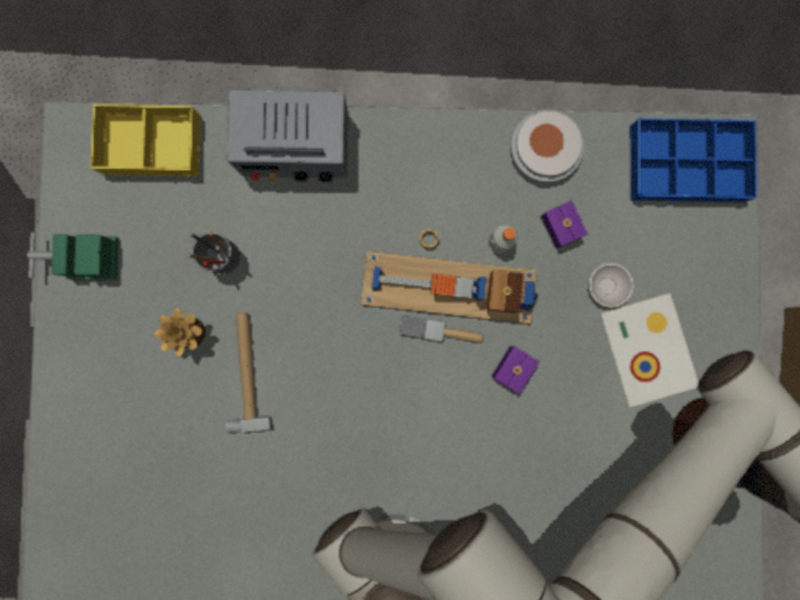

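The top view (800x600) shows the clamp bar running left, which is the opening direction and roughly world +y. The orange things that could be mistaken for the lever pad are:
- the pad itself at top (443,285), scene (356,324)
- the glue cap at (510,234)
- the lotus at (178,332)
- the plate centre at (547,140)

I choose the one on the bar behind the blue sliding jaw.

```bash
cat > h.py <<'E'
import cv2,numpy as np
from bench import arm,optics
from scipy.spatial.transform import Rotation as R
def ray(n,uv,T=None):
    i=optics.camera_info(n);K=i['camera_matrix']
    d=np.array([(uv[0]-K[0,2])/K[0,0],-(uv[1]-K[1,2])/K[1,1],-1])
    V=np.linalg.inv(i['view']) if T is None else T@i['T_tool_cam']
    return V[:3,3],V[:3,:3]@d
def plane(n,uv,z,T=None):
    o,d=ray(n,uv,T); return o+d*(z-o[2])/d[2]
def tri(a,b):
    (o,d),(p,e)=a,b
    t=np.linalg.lstsq(np.c_[d,-e],p-o,rcond=None)[0]
    A=o+d*t[0];B=p+e*t[1]; return (A+B)/2,np.linalg.norm(A-B)
def blobs(im,lo,hi,roi=None,amin=8):
    m=cv2.inRange(cv2.cvtColor(im,cv2.COLOR_BGR2HSV),lo,hi)
    if roi: 
        k=np.zeros_like(m);x,y,X,Y=roi;k[y:Y,x:X]=1;m*=k
    n,l,s,c=cv2.connectedComponentsWithStats(m)
    return [(s[j],c[j],cv2.minAreaRect(np.argwhere(l==j)[:,::-1].astype(np.float32))) for j in range(1,n) if s[j,4]>=amin]
def toolT():
    s=arm.read_state();T=np.eye(4);T[:3,:3]=R.from_quat(s['ee_rot']).as_matrix();T[:3,3]=s['position'];return T
E
python3 - <<'E'
from h import *
t=cv2.imread('pics/top0.png');s=cv2.imread('pics/scene0.png')
O=((3,150,110),(16,255,255));B=((100,120,50),(125,255,255))
for n,im,roi in(('top',t,(225,155,350,215)),('scene',s,(150,180,300,265))):
    for nm,c in(('or',O),('bl',B)):
        for st,ce,r in blobs(im,*c,roi): print(n,nm,st,ce.round(1),np.round(plane(n,ce,71 if nm=='or' else 48)))
def blob(im,roi): return max(blobs(im,*O,roi),key=lambda b:b[0][4])[1]
print(tri(ray('top',blob(t,(260,165,300,200))),ray('scene',blob(s,(210,190,245,225)))))
c=np.vstack([cv2.resize(t[150:225,220:350],None,fx=4.5,fy=4.5,interpolation=2)[:,:585],cv2.resize(s[180:240,180:310],None,fx=4.5,fy=4.5,interpolation=2)[:260]])
cv2.imwrite('pics/crop1.png',c[:600])
E
```

```text
top or [275 175  17  15 192] [283.3 181.9] [570. -85.  71.]
top bl [239 171   5  14  44] [240.6 177.6] [583.  47.  48.]
top bl [303 178   7  14  65] [306.7 184.6] [ 564. -160.   48.]
top bl [334 181   9  17  84] [338.4 188.6] [ 553. -259.   48.]
scene or [218 197  22  19 230] [228.5 206.7] [576. -91.  71.]
scene or [178 203  21  22 249] [188.2 214.1] [ 543. -187.   71.]
scene or [195 233  13  12 113] [201.6 238.4] [ 631. -197.   71.]
scene bl [269 193  10  16  58] [274.3 200.1] [603.  33.  48.]
scene bl [197 204  24  28 180] [207.4 221.5] [ 572. -151.   48.]
scene bl [158 215  20  39 433] [165.8 236.4] [ 559. -259.   48.]
scene bl [226 215  10   9  62] [230.5 218.9] [596. -98.  48.]
(array([569.98691455, -86.58342938,  63.08387342]), np.float64(1.8922570455368544))
```

View pics/crop1.png

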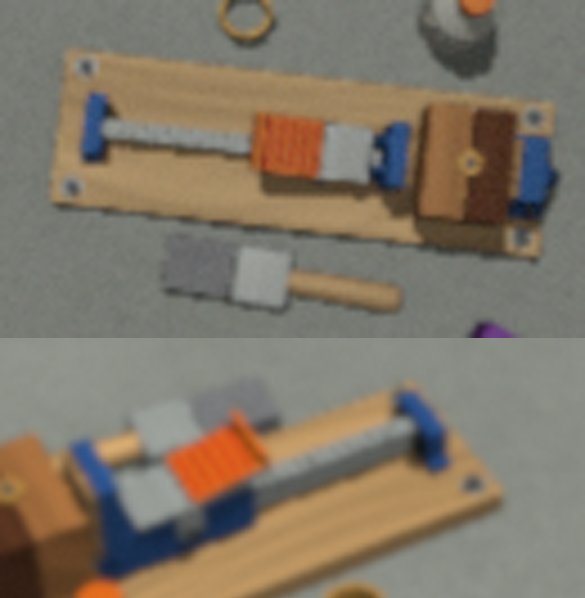

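Run:
```python
from h import *
f=lambda x,y:plane('top',(x/4.5+220,y/4.5+150),18)
a=f(65,50);b=f(555,103);c=f(52,205);d=f(540,258)
print(a,b,c,d); u=(a-b)+(c-d);u/=np.linalg.norm(u);print('u',u,'len',np.linalg.norm(a-b),'wid',np.linalg.norm(a-c))
O=(a+b+c+d)/4;v=np.array([u[1],-u[0],0]);print('O',O,'xaxis',v)
for y in(10,135):print(y,O+u*y)
T=toolT();Rt=T[:3,:3];print(Rt)
# desired: tool y = u, z down
z=np.array([0,0,-1.]);D=np.c_[np.cross(u,z),u,z]
print('dr(8deg)',np.degrees(R.from_matrix(Rt.T@D).as_rotvec())/8)
p=np.array([571,-86,170.]);print('slide',Rt.T@(p-T[:3,3]))
```

```text
[637.43217855  68.06302738  18.        ] [ 605.23196802 -280.48640977   18.        ] [527.14668467  75.26566658  18.        ] [ 495.10684754 -270.37066268   18.        ]
u [0.09214642 0.99574547 0.        ] len 350.03366081043106 wid 110.5204423269826
O [ 566.22941969 -101.88209462   18.        ] xaxis [ 0.99574547 -0.09214642  0.        ]
10 [567.15088394 -91.92463994  18.        ]
135 [578.669187    32.54354352  18.        ]
[[-9.00618014e-01 -4.34610483e-01 -9.59569648e-04]
 [-4.34611530e-01  9.00616320e-01  1.74980039e-03]
 [ 1.03722493e-04  1.99294179e-03 -9.99998009e-01]]
dr(8deg) [ 0.01372114 -0.00459186  3.88095784]
slide [-476.76017762  298.74627165   60.85578315]
```

The board comes out at 350 x 110.5 mm, which matches the given size, so the axis and origin are good. Next I move above the pad with the fingers shut.

{"api": "step_arm", "payload": {"motion": [{"slide": [-53,33,0],"dr": [0,0,0.45],"jaw": 0},{"slide": [-106,66,0],"dr": [0,0,0.95],"jaw": 0},{"slide": [-159,100,0],"dr": [0,0,1.45],"jaw": 0},{"slide": [-212,133,10],"dr": [0,0,1.95],"jaw": 0},{"slide": [-265,166,20],"dr": [0,0,2.45],"jaw": 0},{"slide": [-318,199,30],"dr": [0,0,2.95],"jaw": 0},{"slide": [-371,232,40],"dr": [0,0,3.45],"jaw": 0},{"slide": [-424,266,50],"dr": [0,0,3.88],"jaw": 0}]}}

```text
clock: 1.1
position: [536.1, -140.9, 181.5]
ee_rot: [0.047, 0.999, 0.0, -0.0]
contact_force: [0.9, -0.6, -0.3]
gripper_width: -0.1
grasp_force: 0.0
```

Run:
```python
from h import *
T=toolT();p=np.array([571,-86,150.]);print(T,'slide',T[:3,:3].T@(p-T[:3,3]))
```

```text
[[-9.95597139e-01  9.37346560e-02 -3.87556793e-04  5.36109029e+02]
 [ 9.37346544e-02  9.95597215e-01  2.23075185e-05 -1.40906484e+02]
 [ 3.87941451e-04 -1.41182005e-05 -9.99999925e-01  1.81527474e+02]
 [ 0.00000000e+00  0.00000000e+00  0.00000000e+00  1.00000000e+00]] slide [-29.60294128  57.93568064  31.51517449]
```

{"api": "step_arm", "payload": {"motion": [{"slide": [-10,20,8],"jaw": 0},{"slide": [-20,40,16],"jaw": 0},{"slide": [-30,52,24],"jaw": 0},{"slide": [-30,52,30],"jaw": 0},{"slide": [-30,52,30],"jaw": 0},{"slide": [-30,52,30],"jaw": 0},{"slide": [-30,52,30],"jaw": 0},{"slide": [-30,52,30],"jaw": 0}]}}

```text
$.motion[0]: bad value
```

Run:
```python
from h import *
T=toolT();im=optics.get_image('wrist');print(T[:3,3],arm.read_state()['contact_force'])
u=np.array([.0921,.9957]);v=np.array([.9957,-.0921]);O=np.array([566.2,-101.9])
for st,ce,r in blobs(im,(3,150,90),(16,255,255),None,150):
    q=cv2.boxPoints(r);print(st,ce,[(lambda w:(w.round(1),round((w-O)@v,1),round((w-O)@u,1)))(plane('wrist',k,72,T)[:2]) for k in q])
cv2.imwrite('pics/w1.png',cv2.resize(im,(800,600)))
```

```text
[ 536.10902917 -140.90648383  181.52747427] [ 2.38144706  2.55655866 -1.05705656]
[ 135  191   79   87 5386] [176.08633494 231.34236911] [(array([ 529.5, -244.7]), np.float64(-23.4), np.float64(-145.6)), (array([ 532.9, -178.8]), np.float64(-26.1), np.float64(-79.6)), (array([ 617.2, -186.5]), np.float64(58.6), np.float64(-79.5)), (array([ 613.8, -258.2]), np.float64(61.8), np.float64(-151.2))]
[ 289  201   58   50 2426] [317.59398186 224.01648805] [(array([ 595.7, -114.9]), np.float64(30.5), np.float64(-10.3)), (array([ 549.7, -111.2]), np.float64(-15.6), np.float64(-10.8)), (array([555.4, -61.2]), np.float64(-14.5), np.float64(39.5)), (array([601.7, -62.7]), np.float64(31.8), np.float64(42.3))]
```

View pics/w1.png

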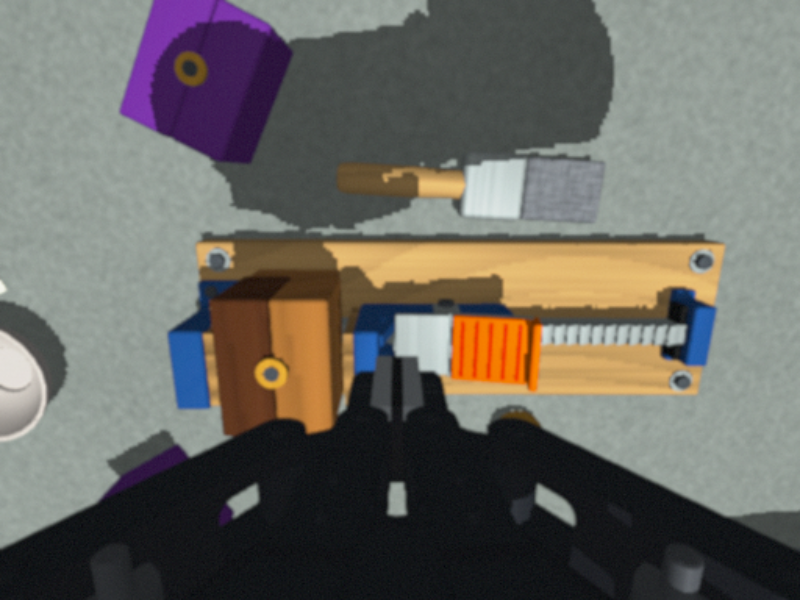

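{"api": "step_arm", "payload": {"motion": [{"slide": [-10,20,8],"dr": [0,0,0],"jaw": 0},{"slide": [-20,40,16],"dr": [0,0,0],"jaw": 0},{"slide": [-30,58,24],"dr": [0,0,0],"jaw": 0},{"slide": [-30,58,30],"dr": [0,0,0],"jaw": 0},{"slide": [-30,58,40],"dr": [0,0,0],"jaw": 0},{"slide": [-30,58,45],"dr": [0,0,0],"jaw": 0},{"slide": [-30,58,45],"dr": [0,0,0],"jaw": 0},{"slide": [-30,58,45],"dr": [0,0,0],"jaw": 0}]}}

```text
clock: 2.15
position: [570.8, -88.1, 137.4]
ee_rot: [0.046, 0.999, 0.0, 0.0]
contact_force: [-0.2, 0.3, 0.2]
gripper_width: -0.0
grasp_force: 0.0
```

```bash
cat >> h.py <<'E'
u=np.array([.0921,.9957]);v=np.array([.9957,-.0921]);O=np.array([566.2,-101.9])
def cl(p): w=np.asarray(p)[:2]-O; return np.round([w@v,w@u],1)
E
python3 - <<'E'
from h import *
# check of picture w1
T=toolT().copy();T1=T.copy();T1[:3,3]=[536.1,-140.9,181.5]
s=512/800;k=384/600
for p,z in(((198,243),18),((723,243),18),((700,393),18),((453,315),70),((453,381),70),((527,318),73),((527,384),73)):
    print(p,cl(plane('wrist',(p[0]*s,p[1]*k),z,T1)))
im=optics.get_image('wrist');st=arm.read_state();print('tcp',T[:3,3],cl(T[:3,3]),st['contact_force'])
cv2.imwrite('pics/w2.png',cv2.resize(im,(800,600)))
E
```

```text
(198, 243) [ -47.8 -172. ]
(723, 243) [-47.7 172.1]
(700, 393) [ 60.  175.5]
(453, 315) [-14.3 -10. ]
(453, 381) [26.4 -8.7]
(527, 318) [-13.5  31.2]
(527, 384) [26.9 34.2]
tcp [570.84495335 -88.11804992 137.40259504] [ 3.4 14.2] [-0.13361798  0.57027085  0.19819435]
```

View pics/w2.png

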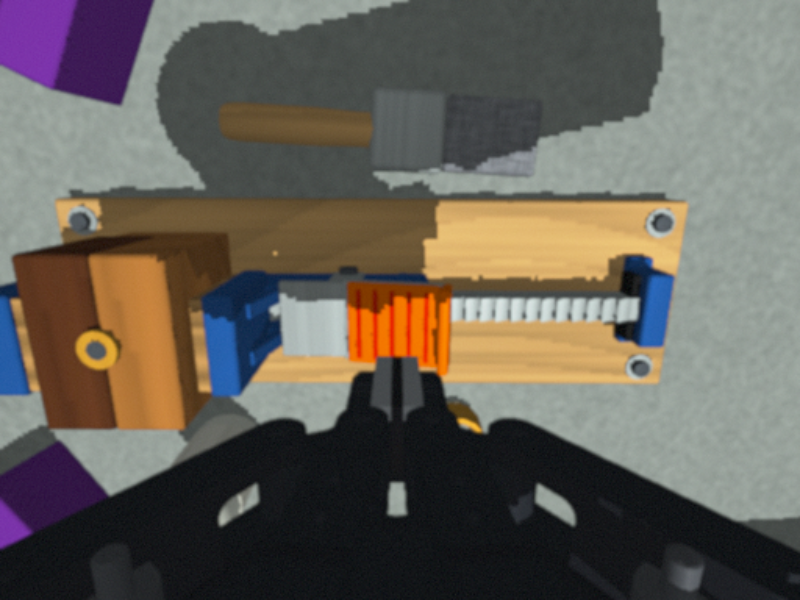

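Run:
```python
from h import *
i=optics.camera_info('wrist');K=i['camera_matrix'];M=np.linalg.inv(i['T_tool_cam'])
for d in((0,0,0),(0,7,0),(11,0,0),(-11,0,0)):
    c=(M@[*d,1])[:3];print(d,(K[0,0]*c[0]/-c[2]+K[0,2])/.64,(K[1,1]*-c[1]/-c[2]+K[1,2])/.64)
T=toolT()
for p,z in(((57,201),18),((686,201),18),((658,382),18),((350,285),71),((350,361),71),((428,284),75),((450,287),82),((447,372),82),((638,270),48)):
    print(p,cl(plane('wrist',(p[0]*.64,p[1]*.64),z,T)))
# top view end-stop and pad check
for z,p in((48,(241.5,177.6)),(73,(283.3,181.9))): print(cl(plane('top',p,z)))
```

```text
(0, 0, 0) 398.06776740712803 378.8643161148001
(0, 7, 0) 419.2659280560142 378.8608388922243
(11, 0, 0) 398.10527865824713 347.5973867435315
(-11, 0, 0) 398.0316360657051 408.98104287433057
(57, 201) [ -47.4 -172.1]
(686, 201) [-47.4 172.5]
(658, 382) [ 60.6 173.1]
(350, 285) [-12.7  -7.5]
(350, 361) [24.7 -8.5]
(428, 284) [-14.1  27.9]
(450, 287) [-14.4  37. ]
(447, 372) [25.6 36.9]
(638, 270) [-15.  135.7]
[  3.  146.6]
[ 1.9 17. ]
```

The wrist view puts the end stop at y≈136, where 135 was expected. The pad centre is at about (2..5, 13) in the clamp frame, and the tip is above it at (3.4, 14.2). I press straight down.

{"api": "step_arm", "payload": {"motion": [{"slide": [0,0,25],"dr": [0,0,0],"jaw": 0},{"slide": [0,0,50],"dr": [0,0,0],"jaw": 0},{"slide": [0,0,58],"dr": [0,0,0],"jaw": 0},{"slide": [0,0,62],"dr": [0,0,0],"jaw": 0},{"slide": [0,0,65],"dr": [0,0,0],"jaw": 0},{"slide": [0,0,68],"dr": [0,0,0],"jaw": 0},{"slide": [0,0,70],"dr": [0,0,0],"jaw": 0},{"slide": [0,0,70],"dr": [0,0,0],"jaw": 0}]}}

```text
clock: 3.2
position: [572.2, -87.1, 69.0]
ee_rot: [0.046, 0.999, 0.0, 0.002]
contact_force: [-0.4, 1.8, 6.2]
gripper_width: 0.1
grasp_force: 2.9
```

{"api": "step_arm", "payload": {"motion": [{"slide": [0,0,1],"dr": [0,0,0],"jaw": 0},{"slide": [0,0,2],"dr": [0,0,0],"jaw": 0},{"slide": [0,0,3],"dr": [0,0,0],"jaw": 0},{"slide": [0,0,3],"dr": [0,0,0],"jaw": 0},{"slide": [0,0,3],"dr": [0,0,0],"jaw": 0},{"slide": [0,0,3],"dr": [0,0,0],"jaw": 0},{"slide": [0,0,3],"dr": [0,0,0],"jaw": 0},{"slide": [0,0,3],"dr": [0,0,0],"jaw": 0}]}}

```text
clock: 4.2
position: [572.3, -87.1, 66.6]
ee_rot: [0.045, 0.999, 0.0, 0.002]
contact_force: [-2.2, 4.1, 8.8]
gripper_width: -0.0
grasp_force: 4.4
```

Run:
```python
from h import *
T=toolT();im=optics.get_image('wrist');print(cl(T[:3,3]),arm.read_state()['contact_force'])
cv2.imwrite('pics/w3.png',cv2.resize(im,(800,600)))
```

```text
[ 4.7 15.3] [-1.72321755  3.07075463  8.92296806]
```

View pics/w3.png

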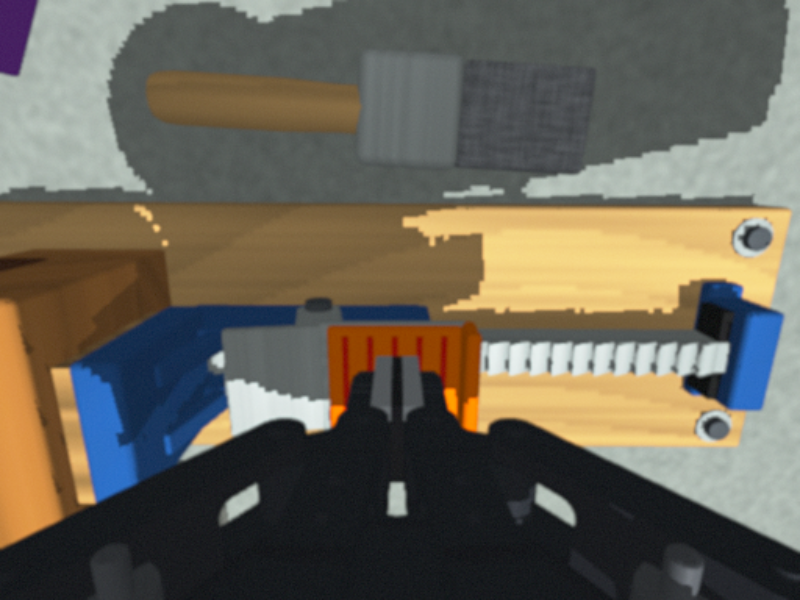

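The pad is level (fully pressed) with the tip mid-pad, about 14 mm short of the lip, and the jaw has not moved. Now I push along +y.

{"api": "step_arm", "payload": {"motion": [{"slide": [0,5,0],"dr": [0,0,0],"jaw": 0},{"slide": [0,10,0],"dr": [0,0,0],"jaw": 0},{"slide": [0,16,0],"dr": [0,0,0],"jaw": 0},{"slide": [0,24,0],"dr": [0,0,0],"jaw": 0},{"slide": [0,34,0],"dr": [0,0,0],"jaw": 0},{"slide": [0,44,0],"dr": [0,0,0],"jaw": 0},{"slide": [0,54,0],"dr": [0,0,0],"jaw": 0},{"slide": [0,64,0],"dr": [0,0,0],"jaw": 0}]}}

```text
clock: 5.25
position: [577.8, -24.5, 65.3]
ee_rot: [0.046, 0.999, -0.001, 0.001]
contact_force: [0.2, -4.3, 6.3]
gripper_width: 0.1
grasp_force: 4.3
```

{"api": "step_arm", "payload": {"motion": [{"slide": [0,10,0],"dr": [0,0,0],"jaw": 0},{"slide": [0,20,0],"dr": [0,0,0],"jaw": 0},{"slide": [0,30,0],"dr": [0,0,0],"jaw": 0},{"slide": [0,40,0],"dr": [0,0,0],"jaw": 0},{"slide": [0,48,0],"dr": [0,0,0],"jaw": 0},{"slide": [0,54,0],"dr": [0,0,0],"jaw": 0},{"slide": [0,60,0],"dr": [0,0,0],"jaw": 0},{"slide": [0,63,0],"dr": [0,0,0],"jaw": 0}]}}

```text
clock: 6.25
position: [582.2, 35.8, 65.4]
ee_rot: [0.045, 0.999, -0.003, -0.001]
contact_force: [1.3, -18.0, 7.9]
gripper_width: 0.1
grasp_force: 11.0
```

Run:
```python
from h import *
T=toolT();im=optics.get_image('wrist');print(cl(T[:3,3]),arm.read_state()['contact_force'])
cv2.imwrite('pics/w4.png',cv2.resize(im,(800,600)))
```

```text
[  3.2 138.6] [ -0.23509743 -12.53018161   9.16121495]
```

View pics/w4.png

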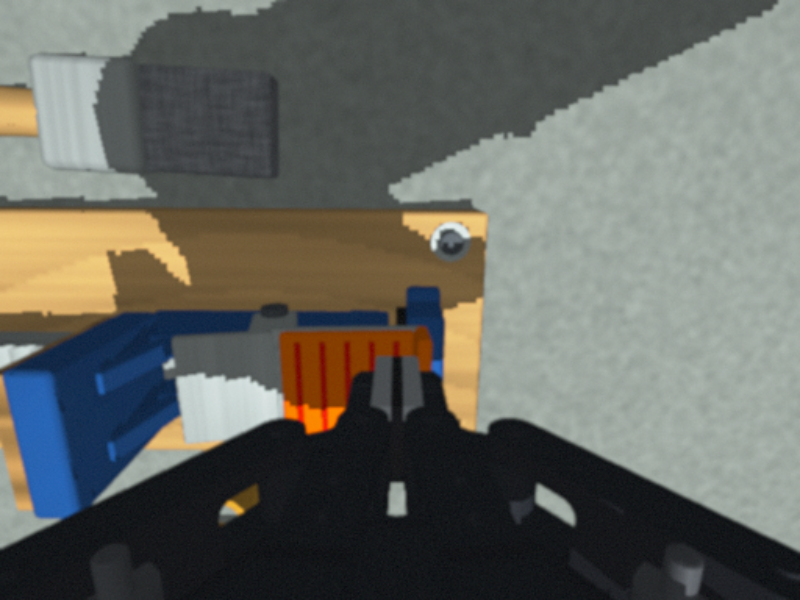

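The carriage is against the end stop: the push force is 12.5 N, well above the 4 N friction. I give it a little more push, then lift straight up while still pushing so the jaw stays there.

{"api": "step_arm", "payload": {"motion": [{"slide": [0,2,0],"dr": [0,0,0],"jaw": 0},{"slide": [0,4,0],"dr": [0,0,0],"jaw": 0},{"slide": [0,4,0],"dr": [0,0,0],"jaw": 0},{"slide": [0,4,0],"dr": [0,0,0],"jaw": 0},{"slide": [0,4,0],"dr": [0,0,0],"jaw": 0},{"slide": [0,4,0],"dr": [0,0,0],"jaw": 0},{"slide": [0,4,0],"dr": [0,0,0],"jaw": 0},{"slide": [0,4,0],"dr": [0,0,0],"jaw": 0}]}}

```text
clock: 7.3
position: [582.1, 36.1, 65.2]
ee_rot: [0.046, 0.999, -0.004, -0.002]
contact_force: [2.6, -23.9, 8.2]
gripper_width: -0.1
grasp_force: 14.4
```

{"api": "step_arm", "payload": {"motion": [{"slide": [0,2,-3],"dr": [0,0,0],"jaw": 0},{"slide": [0,0,-6],"dr": [0,0,0],"jaw": 0},{"slide": [0,-1,-9],"dr": [0,0,0],"jaw": 0},{"slide": [0,-2,-13],"dr": [0,0,0],"jaw": 0},{"slide": [0,-3,-20],"dr": [0,0,0],"jaw": 0},{"slide": [0,-4,-40],"dr": [0,0,0],"jaw": 0},{"slide": [0,-4,-65],"dr": [0,0,0],"jaw": 0},{"slide": [0,-4,-80],"dr": [0,0,0],"jaw": 0}]}}

```text
clock: 8.3
position: [582.5, 38.9, 144.8]
ee_rot: [0.046, 0.999, 0.0, 0.0]
contact_force: [-0.4, 0.5, -0.4]
gripper_width: -0.1
grasp_force: 0.0
```

{"api": "step_arm", "payload": {"motion": [{"slide": [30,0,-20],"dr": [0,0,0],"jaw": 0},{"slide": [70,0,-30],"dr": [0,0,0],"jaw": 0},{"slide": [110,0,-40],"dr": [0,0,0],"jaw": 0},{"slide": [150,0,-40],"dr": [0,0,0],"jaw": 0},{"slide": [180,0,-40],"dr": [0,0,0],"jaw": 0},{"slide": [180,0,-40],"dr": [0,0,0],"jaw": 0},{"slide": [180,0,-40],"dr": [0,0,0],"jaw": 0},{"slide": [180,0,-40],"dr": [0,0,0],"jaw": 0}]}}

```text
clock: 9.3
position: [403.9, 55.4, 183.9]
ee_rot: [0.046, 0.999, -0.0, -0.0]
contact_force: [0.5, 0.2, -0.3]
gripper_width: -0.1
grasp_force: 0.0
```

Run:
```python
from h import *
t=optics.get_image('top');s=optics.get_image('scene')
print(arm.read_state()['contact_force'])
for st,ce,r in blobs(t,(3,150,90),(16,255,255),(225,155,300,215)): print(st,ce,cl(plane('top',ce,73)))
c=np.vstack([cv2.resize(t[150:215,220:350],None,fx=4.5,fy=4.5,interpolation=2)[:,:585],cv2.resize(s[180:250,170:300],None,fx=4.5,fy=4.5,interpolation=2)[:305]])
cv2.imwrite('pics/end.png',c)
```

```text
[ 0.04959063 -0.56639165  0.18450344]
[242 171  16  15 196] [249.69897959 178.20918367] [  2.1 120.6]
```

View pics/end.png

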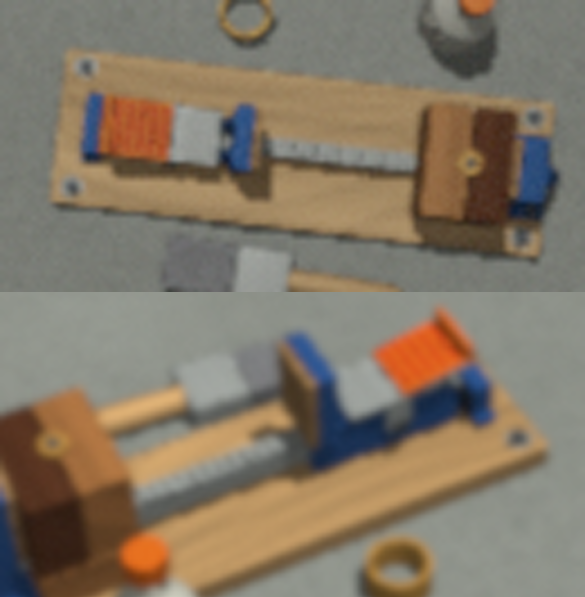

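The lever is up and the plinth is untouched. I take one closer look at the gap between carriage and stop and at the cork face position.

{"api": "step_arm", "payload": {"motion": [{"slide": [-30,-15,0],"dr": [0,0,0],"jaw": 0},{"slide": [-60,-30,0],"dr": [0,0,0],"jaw": 0},{"slide": [-90,-45,0],"dr": [0,0,0],"jaw": 0},{"slide": [-110,-50,0],"dr": [0,0,0],"jaw": 0},{"slide": [-110,-50,0],"dr": [0,0,0],"jaw": 0},{"slide": [-110,-50,0],"dr": [0,0,0],"jaw": 0},{"slide": [-110,-50,0],"dr": [0,0,0],"jaw": 0},{"slide": [-110,-50,0],"dr": [0,0,0],"jaw": 0}]}}

```text
clock: 10.4
position: [507.7, -4.4, 184.3]
ee_rot: [0.046, 0.999, 0.0, 0.0]
contact_force: [-0.8, 0.4, 0.2]
gripper_width: -0.3
grasp_force: 0.0
```

Run:
```python
from h import *
T=toolT();im=optics.get_image('wrist');print(T[:3,3].tolist(),cl(T[:3,3]))
cv2.imwrite('pics/w5raw.png',im)
cv2.imwrite('pics/w5.png',cv2.resize(im[150:300,150:450],(800,400),interpolation=2))
```

```text
[507.7093092660975, -4.43143456333363, 184.29647950507635] [-67.2  91.7]
```

View pics/w5.png

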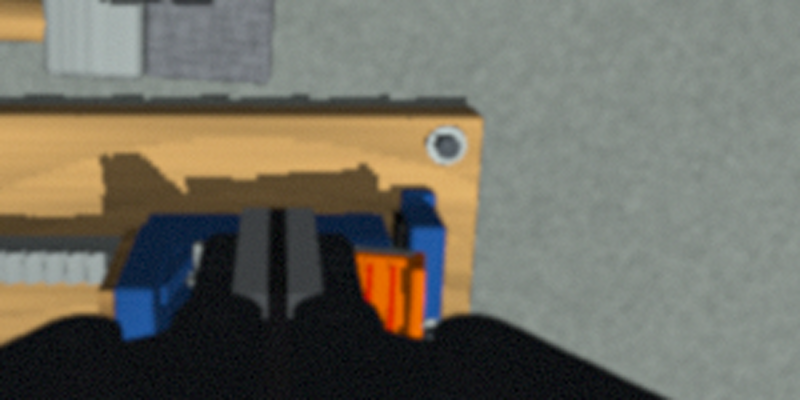

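Run:
```python
from h import *
T=toolT();f=lambda x,y,z:cl(plane('wrist',(150+x*.375,150+y*.375),z,T))
print('cork top',f(115,290,102),f(118,335,102),'jaw back top',f(155,290,102),'stop face',f(402,190,48),f(410,226,48),'screw',f(446,145,20),'carriage',f(384,216,44),f(393,250,44),f(384,216,36))
# start picture w1: same measure for the jaw
T[:3,3]=[570.8,-88.1,137.4];g=lambda x,y,z:cl(plane('wrist',(x*.64,y*.64),z,T))
print('start cork',g(203,298,102),g(210,394,102),'stop',g(638,270,48))
```

```text
cork top [-14.5  41.1] [ 1.1 41.3] jaw back top [-14.5  53.6] stop face [-27.2 137.9] [-12.8 141.5] screw [-35.9 159.5] carriage [-15.1 132.2] [ -1.1 136.2] [-11.8 133.4]
start cork [-14.8 -62.3] [ 26.5 -63.9] stop [-15.2 135.6]
```

Run:
```python
from h import *
T=toolT();T[:3,3]=[582.2,35.8,65.4];g=lambda x,y,z:cl(plane('wrist',(x*.64,y*.64),z,T))
print('w4 carriage',g(388,314,44),g(388,325,44),'stop',g(407,289,48),'jaw blue top edge',g(5,372,102),g(35,515,102),'back',g(50,372,102))
```

```text
w4 carriage [-12.6 135. ] [ -8.4 134.9] stop [-23.  141.7] jaw blue top edge [-15.4  42.5] [26.  41.4] back [-15.4  53.5]
```

The jaw edge now (y≈41, back 53.6) matches what it was while pressed against the stop (42, 53.5), so it stayed there. I hand in the job.

```bash
python3 -c "
from bench import arm
print(arm.job_done())"
```

```text
the job is handed in; nothing more can be done
None
```

I pressed the release lever, pushed the sliding jaw back to the end stop, let the lever spring up again and handed the job in at about 10.5 s; the final pictures show the jaw at the stop and no sign that the plinth moved, but no verdict was returned.

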